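# Log a pull and hold the D-ring tester at its mark

### The arm

A 6-joint arm with a two-finger parallel gripper is mounted at the origin on the work surface. World frame = base frame: x ahead of the robot, y to its left, z up, the work surface at z = 0. Lengths are in mm, angles in rad, forces in N, time in s.
With the tool pointing down it reaches from about 275 to 750 mm from the base axis. Payload 10.2 kg.
Tool frame: the origin (TCP) lies midway between the tips of the shut fingers; the grasp point (between the pads) lies 19 mm behind it; z points along the fingers, y is the line along which they close (so a half turn about z gives the same grasp; the last joint's range is limited). The gripper opens to 85 mm and grips with 20 to 120 N. Pads are 22 mm wide; open, the fingers measure 114 mm over their backs; the gripper's body (76 mm by 85 mm) begins 54 mm behind the grasp point. The pads swing forward as they close: fully open they stand 13 mm farther back than shut.
Start: joints at [1.05, 0.313, 1.498, -0, 1.331, -0.223], TCP at [154.057, 501.894, 231.294] pointing down, gripper open.
Joint ranges: [-2.94, 2.94], [-0.97, 2.17], [0.19, 2.56], [-1.23, 4.37], [0.02, 3.11], [-2.88, 2.88]. Speed limits (rad/s): [2.39, 2.39, 3.01, 3.14, 3.14, 3.14].

### API

Orientations are given as a unit quaternion [w, x, y, z].
In Python, from rig import ctrl gives the robot as it stands.
- The arm moves only by the tool send_rows, never from a script. Its argument "targets" is a list of rows, each a list of 7 numbers: the closure, from -1 (fully open) to 1 (shut), so that 0 is half open, then the shift along the tool's x, y, z in m, then the turn, a rotation vector about the tool's x, y, z in rad. In form: [[claw, dx, dy, dz, ax, ay, az], ...]. A call has exactly 10 rows; each row shifts and turns the commanded pose from where the row before left it, along the tool's axes as they then stand; what a row does not reach is not made up. A row lasts 1/8 s, in which the tool goes at most 62.5 mm and 10.7 degrees, less where a joint would pass 70% of its speed; a pose out of reach is approached as far as the arm can. A call with a gripper value outside its range is refused whole. The fingers move at their own pace and stop on an object; "squeeze" is the grip in N (left out, the last holds). Time passes only in rows, so rows that do not move let the fingers close, or fill a call up. It gives the time, the measured TCP pose, the force, the opening and the grip force at its end, in the units of the state.
- ctrl.sense(): the state, without advancing time (a new reading comes with each control period).
- ctrl.capture(name): name is "scene" or "top"; returns a dict with "img" (420x560x3 uint8, red, green, blue), "camera_matrix" (3x3 intrinsics, pixels), "R" (3x3) and "t" (3): a world point X has camera coordinates R X + t. Camera axes: x right, y down, z forward; pixel columns grow to the right and rows downward; lengths in mm; the calibration is good to about 2 mm. A picture is of the moment at which its call begins. There is no depth.
- ctrl.finish_job(): hands the job in; it is judged then, once.
Trained networks look in a picture, given as the dict that the camera call returned (one of the last four; its "shot" number tells which), for a name from the list of things; names that differ only in an ending like _2 or _b are one class to them, and where a whole thing is asked for, a point or a joint stands for the part that bears it (a point fixed in the world has none). Each returns a list of dicts, best first, with "score" (0 to 1); they miss things now and then, are a little off and sometimes report something else, mostly with a low value. They report only what shows in the picture. A call takes as long as a camera call.
- ctrl.boxes_of(query, picture): "extent" ([left, top, width, height] in pixels, round what is visible of it).
- ctrl.landmark_of(query, picture): "point" ([column, row] in pixels: a listed point, or the origin of a listed thing).
The state is a dict: "time_s": time; "joints": joint angles; "dq": joint speeds; "tau": joint torques, N m; "eef_pos": TCP position; "ee_rot": TCP orientation; "force": force on the tool from outside, world axes, zero at the start; "wrist_torque": the same for the moment, N m; "grip_width": opening from 0.0 (shut) to 1.0 (fully open); "grip_force": force on a finger pad.
Only numpy, scipy, OpenCV 4.12 (cv2) and the standard library are available. Lean on these libraries where they do the work, as an engineer would, in place of code of your own. Each camera call takes 0.05 s, during which the arm holds its last target. There are 200 camera calls.

### The job

Book the next pull test on the tally counter by swinging its sprung lever right round to the stop and letting go so that it springs back home. Then take the wooden handle of the pull tester and ease it out against its spring until the yellow pointer stands level with the red clip on the scale, without pulling well past it, and keep it there: the job finishes with you still holding the handle at the clip. Do not shift the red clip, and leave the other things on the bench where they are.

Things in the scene. Friction and masses are not known exactly. Their poses are not given: they have to be found in the camera images.
- tester: Pull tester, bolted down: grey base 320 x 135 x 12 mm, reaching x -150 to 170, y -50 to 85 mm about its origin (on the table, under the handle's home place). z up; the handle pulls out along the tester's -x (roughly towards the robot). Anchor block with brass ring at x 143 to 168 mm, 62 mm high; blue carriage with spring tube, top 54 mm high; white ticked scale on the +y side.
- handle (a point): Wooden crossbar handle of the slide, about 24 mm in diameter, 90 mm long, lying along the tester's y, 90 mm above the table on a 12 mm steel stem; nothing under it is higher than 54 mm apart from the stem. This point is the middle of the bar; axes as the tester's. Easily pinched from above, fingers closing along the tester's x.
- pull_slide (a joint): How far the slide (carriage, handle and pointer together) is pulled out, in m: 0 home, 0.100 at its far stop. A spring draws it home: about 3 N at home, growing 1.5 N per 10 mm, so 8 to 15 N at the clip.
- pointer (a point): Tip of the yellow pointer on the carriage, 24 mm above the table; 40 mm to +x and 66 mm to +y of the handle's middle in the tester's axes. The pointer is 5 mm wide and travels with the handle.
- clip_mark (a point): Middle of the red clip's inner face, at the scale's +y edge, 24 mm above the table; axes as the tester's. Clip 12 mm wide along the tester's x, 14 mm deep, top at 32 mm, held by stiff friction. The pointer is level with it when both points have the same tester x, after a pull of 35 to 75 mm from home.
- tally: Tally counter, bolted down: grey housing 85 x 70 mm, 40 mm high, on a dark base plate 110 x 95 mm, with four white windows in its top. Origin on the table at the middle of the base plate, z up; the lever side faces its -x (roughly towards the robot).
- lever_hinge (a point): The lever's vertical axis on top of the tally counter, 45 mm above the table, 10 mm to +x of the tally's origin; axes as the tally's. Nothing there is higher than 51 mm.
- count_lever (a joint): Angle of the tally lever in rad: 0 home, 1.1 at its stop, growing anticlockwise seen from above. At home the lever points from the hinge at 145 degrees in the tally's frame (to -x and +y); at the stop at 208 degrees (to -x and -y). A spring returns it: about 0.7 N at the knob at home, 2.2 N at the stop.
- lever_knob (a point): Upright orange knob at the lever's end, 15 mm in diameter, 38 mm tall, from 47 to 85 mm above the table, 75 mm from the lever's hinge. This point is the middle of its underside. It is turned with the lever, and can be pinched from above or pushed.
- glue_jar: Amber glass jar with metal cap, 68 mm in diameter, 85 mm tall; origin under its middle. Leave alone.
- white_tub: White tub, 64 mm in diameter, 50 mm tall; origin under its middle. Leave alone.
- thread_spool: Dark brown thread spool standing up, 50 mm in diameter, 75 mm tall; origin under its middle. Leave alone.
- sanding_block: Grey sanding block, 60 x 90 x 32 mm, behind the tally counter; origin under its middle. Leave alone.
- awl: Awl with a wooden handle, 200 mm long, 26 mm high, lying beside the tester's -y side, along its x; origin under its middle. Leave alone.
- brass_weight: Plain brass weight, 44 mm in diameter, 50 mm tall; origin under its middle. Leave alone.

How it is judged:
By the outcome, as a careful person would: the job done as asked, in the order asked, and still so for the second after the job is handed in, while the arm keeps its last pose, push and grip.
It also fails if it takes over 48 s, if anything falls off the work surface, if the arm or the gripper's body presses on something with over 40 N, if the wrist force passes 120 N, or if a joint passes its speed limit or range.

## Working session

There is one attempt and no reset: what is moved stays moved. The work goes in short steps, Python scripts to look and compute and a tool call to move; the robot and the scene stay as the last step left them, time stands still between calls to the robot, and variables do not carry over. Pictures are saved under pics/ and viewed, at most 10 in all, crops included, and the job is handed in when it is done.

Besides the shell and the picture viewer there is one more tool, called after "Request:" in YAML: its name, and indented under it one key for each argument. send_rows: Moves the arm, as the interface text tells. Its arguments: {"type":"object","properties":{"targets":{"type":"array"},"squeeze":{"type":"number"}},"required":["targets"]}

```bash
mkdir -p pics
cat > h.py <<'E'
import numpy as np, cv2
from rig import ctrl
def ray(p,c):
    d=c["R"].T@np.linalg.inv(c["camera_matrix"])@np.array([p[0],p[1],1.]); o=-c["R"].T@c["t"]; return o,d
def at_z(p,c,z):
    o,d=ray(p,c); return o+d*(z-o[2])/d[2]
def proj(X,c):
    q=c["camera_matrix"]@(c["R"]@np.array(X,float)+c["t"]); return q[:2]/q[2]
E
python3 - <<'E'
from h import *
np.set_printoptions(precision=1,suppress=True)
Z=dict(handle=90,pointer=24,clip_mark=24,tester=0,tally=0,lever_hinge=45,lever_knob=47,glue_jar=0,white_tub=0,thread_spool=0,sanding_block=0,awl=0,brass_weight=0)
for n in("top","scene"):
    c=ctrl.capture(n); cv2.imwrite(f"pics/{n}0.png",c["img"][:,:,::-1])
    for q,z in Z.items():
        for r in ctrl.landmark_of(q,c)[:1]: print(n,q,np.array(r["point"]),round(r["score"],2),at_z(r["point"],c,z))
print(ctrl.sense())
E
```

```text
top handle [350.9 219. ] 0.94 [ 614.9 -204.1   90. ]
top pointer [325.2 201.8] 0.97 [ 666.4 -145.3   24. ]
top clip_mark [321.  216.7] 0.47 [ 625.2 -134.    24. ]
top tally [196.4 229.9] 0.9 [585.7 210.4   0. ]
top lever_hinge [323.5 202.4] 0.49 [ 662.2 -138.3   45. ]
top lever_knob [179.6 249.1] 0.76 [531.8 244.4  47. ]
top glue_jar [442.6 256.9] 0.67 [ 519.9 -473.8    0. ]
top white_tub [123.  253.5] 0.88 [517.6 411.8   0. ]
top thread_spool [125.2 209.1] 0.61 [641.2 411.2   0. ]
top sanding_block [206.2 186. ] 0.83 [709.5 186.5   0. ]
top awl [386.5 209.4] 0.96 [ 650.1 -319.6    0. ]
top brass_weight [441.9 216.5] 0.61 [ 632.3 -474.1    0. ]
scene handle [239.8 230.6] 0.67 [ 622.6 -196.6   90. ]
scene pointer [265.2 243.2] 0.95 [ 676.8 -152.4   24. ]
scene clip_mark [252.5 233. ] 0.55 [ 623.1 -143.9   24. ]
scene tester [238.1 251.3] 0.75 [ 617.8 -208.7    0. ]
scene tally [302.1 167.4] 0.62 [574.7 203.9   0. ]
scene lever_hinge [303.3 162.5] 0.89 [589.5 185.6  45. ]
scene lever_knob [301.6 145.6] 0.68 [537.3 254.6  47. ]
scene glue_jar [148.3 297.4] 0.9 [ 514.3 -469.1    0. ]
scene white_tub [318.7 133.2] 0.54 [522.2 401.    0. ]
scene thread_spool [347.8 143. ] 0.72 [642.  414.2   0. ]
scene sanding_block [337.  185.2] 0.69 [719.9 198.4   0. ]
scene awl [219.2 286.8] 0.61 [ 650.6 -332.5    0. ]
scene brass_weight [181.8 321.5] 0.66 [ 638.4 -467.5    0. ]
{'time_s': 1.4, 'joints': array([ 1. ,  0.3,  1.5, -0. ,  1.3, -0.2]), 'dq': array([ 0., -0., -0., -0.,  0.,  0.]), 'tau': array([  0. , -41.2, -26. ,  -0. ,   0. ,   0. ]), 'eef_pos': array([154.1, 501.9, 231.3]), 'ee_rot': array([ 0. ,  0.1,  1. , -0. ]), 'force': array([-1.2,  0. ,  0.6]), 'wrist_torque': array([0.1, 0. , 0. ]), 'grip_force': 0.0, 'grip_width': 1.0017295839598406}
```

View pics/top0.png

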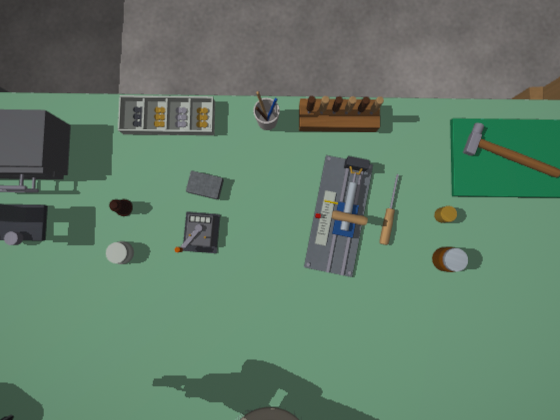

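View pics/scene0.png

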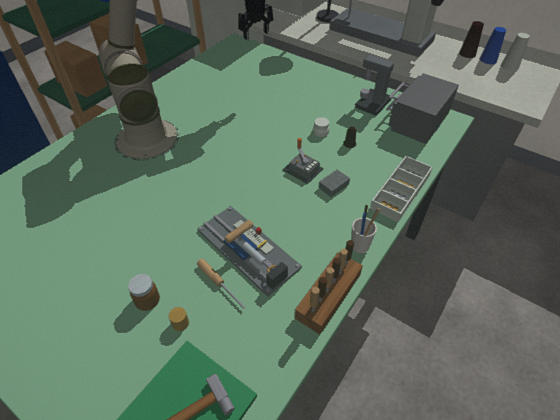

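The top view shows the tester base from (328,156) to (306,266), so its yaw is about -11°. The handle is near (350,218), the red clip at (318,216), the pointer at (328,202), and the tally at (200,232) with its knob at (179,249). The top-view lever_hinge hit landed on the tester, so it's wrong. Next I'll triangulate and check enlarged crops.

Run:
```python
from h import *
np.set_printoptions(precision=1,suppress=True)
C={n:ctrl.capture(n) for n in("top","scene")}
Z=dict(handle=90,pointer=24,clip_mark=24,tally=0,lever_hinge=45,lever_knob=47)
for q,z in Z.items():
    print(q,[(n,np.array(r["point"]),round(r["score"],2),at_z(r["point"],c,z)[:2]) for n,c in C.items() for r in ctrl.landmark_of(q,c)[:2]])
t=C["top"]["img"][:,:,::-1]
a=cv2.resize(t[205:260,165:230],None,fx=6,fy=6,interpolation=cv2.INTER_CUBIC)
b=cv2.resize(t[150:282,300:375],None,fx=4.4,fy=4.4,interpolation=cv2.INTER_CUBIC)
o=np.zeros((590,790,3),np.uint8);o[:a.shape[0],:a.shape[1]]=a;o[:b.shape[0],400:400+b.shape[1]]=b[:590]
cv2.imwrite("pics/crop.png",o)
```

```text
handle [('top', array([349.1, 216.3]), 0.61, array([ 621.9, -199.4])), ('top', array([439. , 214.4]), 0.52, array([ 629.8, -431.2])), ('scene', array([241.5, 230.3]), 0.8, array([ 625.8, -193. ]))]
pointer [('top', array([326. , 200.2]), 0.93, array([ 670.9, -147.5])), ('scene', array([262.9, 242.4]), 0.58, array([ 669.6, -153.9]))]
clip_mark [('top', array([343.8, 219. ]), 0.65, array([ 619.8, -196.3])), ('scene', array([255.1, 233.1]), 0.45, array([ 629.7, -139.7]))]
tally [('top', array([197.6, 230.3]), 0.98, array([584.6, 207. ])), ('scene', array([303., 165.]), 0.63, array([570.5, 216.2])), ('scene', array([347.4, 143. ]), 0.25, array([640.8, 413.3]))]
lever_hinge [('top', array([200.4, 228.8]), 0.72, array([586.7, 191. ])), ('scene', array([303.3, 161.1]), 0.9, array([585.6, 191.6])), ('scene', array([301.9, 146.5]), 0.73, array([539.7, 253.1]))]
lever_knob [('top', array([178.7, 249. ]), 0.67, array([532.1, 246.8])), ('scene', array([299. , 145.2]), 0.63, array([528.6, 251.1]))]
```

View pics/crop.png

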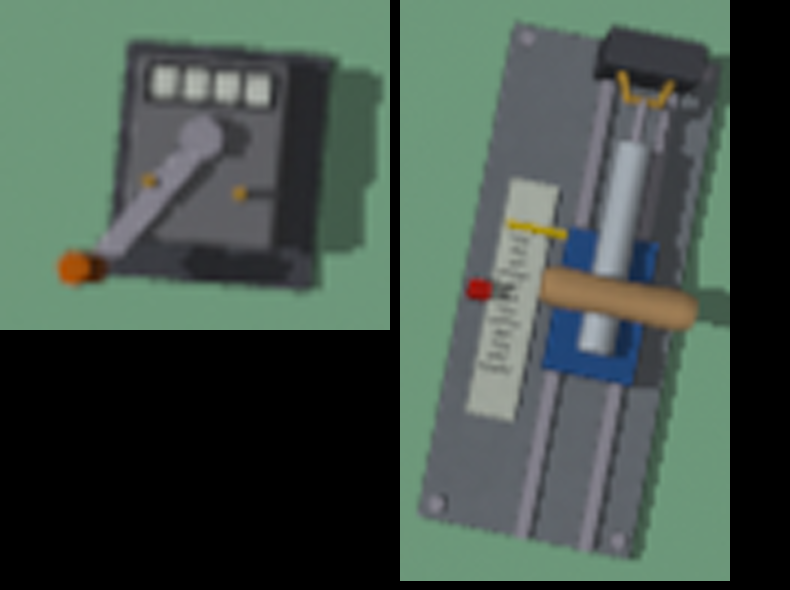

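Both measurements agree. The crop puts the hinge at about (199,227.5), which is (589,194) mm, the knob near (531,245) mm, and the tally yaw at about -4°. Now I'll work out the move to the knob.

```bash
cat >> h.py <<'E'
from scipy.spatial.transform import Rotation as Ro
def pose():
    s=ctrl.sense(); q=s["ee_rot"]; return np.array(s["eef_pos"]),Ro.from_quat([q[1],q[2],q[3],q[0]]),s
def plan(ydeg):
    """turn (tool rotvec) to bring tool z down, tool y along world heading ydeg (mod 180)"""
    p,R,s=pose(); y0=R.as_matrix()[:,1]; best=None
    for k in(0,180):
        a=np.deg2rad(ydeg+k); y=np.array([np.cos(a),np.sin(a),0]); z=np.array([0,0,-1.]); x=np.cross(y,z)
        v=(R.inv()*Ro.from_matrix(np.c_[x,y,z])).as_rotvec()
        if best is None or np.linalg.norm(v)<np.linalg.norm(best): best=v; M=np.c_[x,y,z]
    return best,M
E
python3 - <<'E'
from h import *
np.set_printoptions(precision=4,suppress=True)
c=ctrl.capture("top")
print("knob top",at_z((177,249.7),c,85),"hinge",at_z((198.8,227.5),c,48))
p,R,s=pose(); print(p,R.as_matrix(),s["joints"])
v,M=plan(86); print(v,M)
print("shift in current tool",R.as_matrix().T@(np.array([531,244,130])-p))
E
```

```text
knob top [530.2375 242.2053  85.    ] hinge [590.0049 194.8203  48.    ]
[154.0441 501.8806 231.2787] [[-0.956   0.2934 -0.    ]
 [ 0.2934  0.956  -0.    ]
 [-0.     -0.     -1.    ]] [ 1.0496  0.3129  1.4977 -0.      1.331  -0.2234]
[-0.     0.    -0.228] [[-0.9976  0.0698  0.    ]
 [ 0.0698  0.9976  0.    ]
 [ 0.      0.     -1.    ]]
shift in current tool [-436.0312 -135.9148  101.2893]
```

Request:
send_rows:
  targets:
    - [0,0,0,0,0,0,-0.114]
    - [0,0,0,0,0,0,-0.114]
    - [0,-0.045,-0.026,0,0,0,0]
    - [0,-0.045,-0.026,0,0,0,0]
    - [0,-0.045,-0.026,0,0,0,0]
    - [0,-0.045,-0.026,0,0,0,0]
    - [0,-0.045,-0.026,0,0,0,0]
    - [0,-0.045,-0.026,0,0,0,0]
    - [0,-0.045,-0.026,0.02,0,0,0]
    - [0,-0.045,-0.026,0.02,0,0,0]

```text
time_s: 3.4
eef_pos: [500.1, 268.2, 191.0]
ee_rot: [0.0, 0.035, 0.999, 0.0]
force: [0.2, 0.3, -0.1]
grip_width: 0.498
grip_force: 0.0
```

Run:
```python
from h import *
np.set_printoptions(precision=4,suppress=True)
p,R,s=pose(); v,M=plan(86); print(p,v,s["grip_width"],s["force"],s["time_s"])
print(R.as_matrix().T@(np.array([531,244,110])-p))
```

```text
[500.088  268.1779 190.9718] [ 0.0003  0.0007 -0.0001] 0.4976505038556217 [ 0.2495  0.2526 -0.0621] 3.4
[-32.4682 -21.9866  80.9874]
```

Request:
send_rows:
  targets:
    - [0,-0.016,-0.011,0,0,0,0]
    - [0,-0.016,-0.011,0,0,0,0]
    - [0,0,0,0.025,0,0,0]
    - [0,0,0,0.025,0,0,0]
    - [0,0,0,0.02,0,0,0]
    - [0,0,0,0.02,0,0,0]
    - [0,0,0,0.02,0,0,0]
    - [0,0,0,0.02,0,0,0]
    - [0,0,0,0.004,0,0,0]
    - [0,0,0,0,0,0,0]

```text
time_s: 4.65
eef_pos: [529.3, 245.5, 58.2]
ee_rot: [0.001, 0.035, 0.999, 0.0]
force: [-0.4, -0.7, -0.3]
grip_width: 0.5
grip_force: 0.0
```

Run:
```python
from h import *
np.set_printoptions(precision=4,suppress=True)
c=ctrl.capture("scene"); p,R,s=pose(); print(p,s["force"])
for q in("lever_knob","lever_hinge"):print(q,ctrl.landmark_of(q,c)[:1])
print(proj([531,244,47],c),proj([522,163,47],c))
cv2.imwrite("pics/s1.png",cv2.resize(c["img"][100:200,240:370,::-1],None,fx=5,fy=5,interpolation=cv2.INTER_CUBIC))
```

```text
[529.5023 245.4654  58.3848] [1.2313 0.3016 0.033 ]
lever_knob [{'point': [301.0, 148.9], 'score': 0.46}]
lever_hinge [{'point': [303.9, 162.0], 'score': 0.7}]
[298.4741 146.5187] [283.356  158.0773]
```

View pics/s1.png

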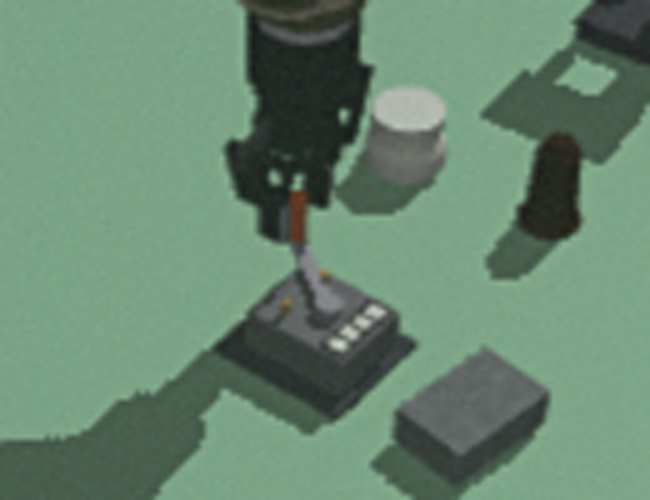

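The knob stands between the fingers at about (299,143) in the full image. I'll push it round the arc.

Request:
send_rows:
  targets:
    - [0,-0.003,-0.017,0,0,0,0]
    - [0,0.005,-0.009,0,0,0,0]
    - [0,0.005,-0.009,0,0,0,0]
    - [0,0.002,-0.01,0,0,0,0]
    - [0,0.002,-0.01,0,0,0,0]
    - [0,-0.001,-0.01,0,0,0,0]
    - [0,-0.001,-0.01,0,0,0,0]
    - [0,-0.003,-0.01,0,0,0,0]
    - [0,-0.004,-0.009,0,0,0,0]
    - [0,0,0,0,0,0,0]

```text
time_s: 6.05
eef_pos: [520.2, 151.9, 57.2]
ee_rot: [-0.001, 0.035, 0.999, 0.001]
force: [-4.1, 8.3, 1.5]
grip_width: 0.502
grip_force: 3.9
```

Run:
```python
from h import *
np.set_printoptions(precision=4,suppress=True)
c=ctrl.capture("scene"); p,R,s=pose(); print(p,s["force"],s["grip_width"])
print(ctrl.landmark_of("lever_knob",c)[:1],proj([522,164,66],c))
cv2.imwrite("pics/s2.png",cv2.resize(c["img"][100:200,240:370,::-1],None,fx=5,fy=5,interpolation=cv2.INTER_CUBIC))
```

```text
[520.1742 151.9554  57.1725] [-4.6449  7.0778  1.4563] 0.5021657256374408
[{'point': [286.5, 156.9], 'score': 0.4}] [283.5552 153.7702]
```

View pics/s2.png

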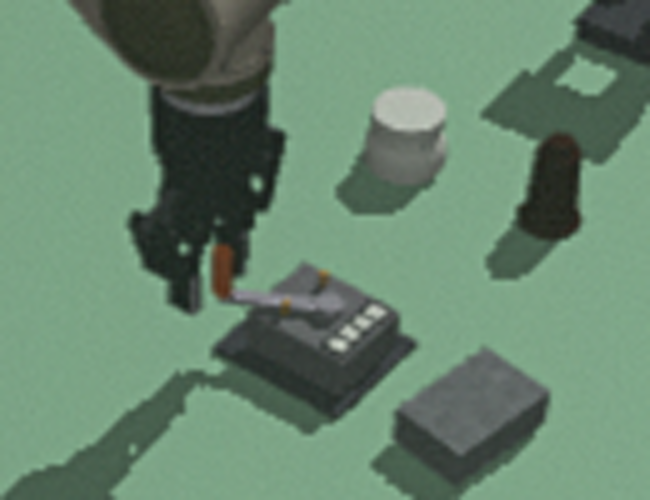

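The force is 8 N against a 2.2 N spring, and the lever lies on its stop peg at about (285,305) in the crop. I'll nudge it a little further and lift off fast.

Request:
send_rows:
  targets:
    - [0,-0.001,-0.002,0,0,0,0]
    - [0,0,0,0,0,0,0]
    - [0,0,0,-0.06,0,0,0]
    - [0,0,0,-0.06,0,0,0]
    - [0,0,0,-0.03,0,0,0]
    - [0,0,-0.04,0,0,0,0]
    - [0,0,-0.04,0,0,0,0]
    - [0,0,-0.04,0,0,0,0]
    - [0,0,-0.04,0,0,0,0]
    - [0,0,0,0,0,0,0]

```text
time_s: 7.4
eef_pos: [510.4, -12.9, 207.4]
ee_rot: [0.0, 0.037, 0.999, -0.0]
force: [0.1, 0.7, -0.2]
grip_width: 0.502
grip_force: 0.0
```

Run:
```python
from h import *
np.set_printoptions(precision=4,suppress=True)
C={n:ctrl.capture(n) for n in("top","scene")}
p,R,s=pose(); print(p,s["force"],s["time_s"],s["joints"])
for n,c in C.items():
  for q,z in(("lever_knob",47),("handle",90),("pointer",24),("clip_mark",24)):
    print(n,q,[(np.round(r["point"],1),r["score"],at_z(r["point"],c,z)[:2]) for r in ctrl.landmark_of(q,c)[:1]])
t=C["top"]["img"]
a=t[150:282,300:375].astype(int)
def cen(m):
    ys,xs=np.nonzero(m); return np.array([xs.mean()+300,ys.mean()+150]),len(xs)
r,g,b=a[...,0],a[...,1],a[...,2]
red=cen((r>110)&(g<50)&(b<50)); yel=cen((r>150)&(g>120)&(b<80)); print("red",red,at_z(red[0],C["top"],32),"yel",yel,at_z(yel[0],C["top"],24))
# handle wood
hb=a[55:80,28:70]; m=(hb[...,0]>130)&(hb[...,0]-hb[...,2]>40); ys,xs=np.nonzero(m); 
h=np.array([xs.mean()+328,ys.mean()+205]);print("wood",h,len(xs),at_z(h,C["top"],98))
# base corners (from crop, on z=12)
for u in((515,22),(419,515),(640,558)): print(at_z(((u[0]-400)/4.4+300,u[1]/4.4+150),C["top"],12))
print(plan(-11),plan(-11)[0])
cv2.imwrite("pics/s3.png",cv2.resize(C["scene"]["img"][110:310,170:370,::-1],None,fx=3,fy=3,interpolation=cv2.INTER_CUBIC))
```

```text
[510.3862 -10.5128 207.3888] [-1.157   0.2574 -0.0294] 7.5 [-0.2504  0.3008  1.5783 -0.0001  1.262  -1.7505]
top lever_knob [(array([179.9, 244.8]), 0.69, array([543.2647, 244.0111]))]
top handle [(array([349.7, 216.6]), 0.61, array([ 621.0975, -200.9923]))]
top pointer [(array([326.4, 200.9]), 0.95, array([ 668.9332, -148.5824]))]
top clip_mark [(array([322.7, 216.5]), 0.51, array([ 625.854 , -138.6058]))]
scene lever_knob [(array([302.6, 149. ]), 0.41, array([550.3081, 241.1979]))]
scene handle [(array([242.3, 230.9]), 0.66, array([ 629.0298, -193.3605]))]
scene pointer [(array([266.3, 244.5]), 0.9, array([ 682.2831, -154.3092]))]
scene clip_mark [(array([257. , 232.1]), 0.35, array([ 632.064 , -133.3906]))]
red (array([317.5, 215.5]), 18) [ 627.7344 -123.6007   32.    ] yel (array([337.1667, 192.4167]), 24) [ 692.7951 -178.0962   24.    ]
wood [348.4008 217.3797] 237 [ 618.3909 -196.2791   98.    ]
[ 799.6674 -148.823    12.    ]
[487.4279 -90.1861  12.    ]
[ 462.7437 -227.5401   12.    ]
(array([-0.    ,  0.    , -1.4479]), array([[-0.1908, -0.9816,  0.    ],
       [-0.9816,  0.1908,  0.    ],
       [-0.    ,  0.    , -1.    ]])) [-0.      0.     -1.4479]
```

View pics/s3.png

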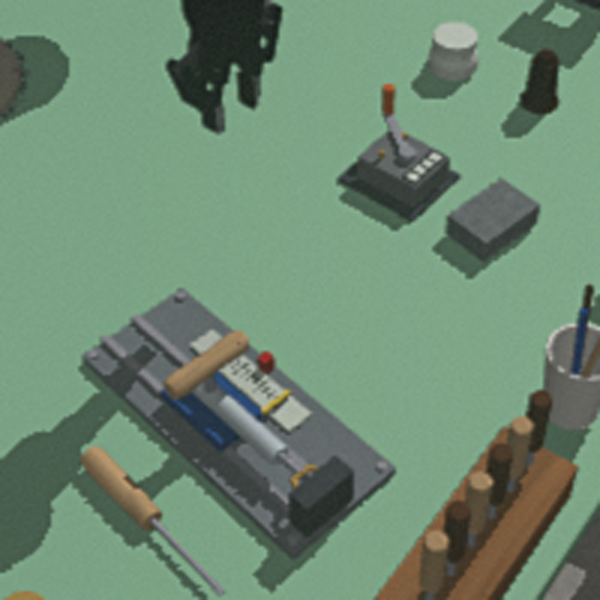

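The lever sprang back home; the knob stands at about (388,100) in the crop. The tester corners give a yaw of -10.5° and an origin at (618.7,-202.5), with a pull of about 45 mm to the clip. Next I'll turn the tool by +1.684 rad, the direction that keeps J6 in range.

Request:
send_rows:
  targets:
    - [-0.5,0,0,0,0,0,0.168]
    - [-0.5,0,0,0,0,0,0.168]
    - [-0.5,0,0,0,0,0,0.168]
    - [-0.5,0,0,0,0,0,0.168]
    - [-0.5,0,0,0,0,0,0.168]
    - [-0.5,0,0,0,0,0,0.168]
    - [-0.5,0,0,0,0,0,0.168]
    - [-0.5,0,0,0,0,0,0.168]
    - [-0.5,0,0,0,0,0,0.168]
    - [-0.5,0,0,0,0,0,0.172]

```text
time_s: 9.15
eef_pos: [510.2, -10.0, 207.3]
ee_rot: [0.0, 0.77, 0.637, -0.0]
force: [0.6, -0.0, -1.0]
grip_width: 0.744
grip_force: 0.0
```

Run:
```python
from h import *
np.set_printoptions(precision=4,suppress=True)
p,R,s=pose(); v,M=plan(-10.5); print(p,v,s["joints"],s["grip_width"])
print(M.T@(np.array([618.7,-202.5,78])-p))
```

```text
[510.2207 -10.0121 207.287 ] [-0.     0.    -0.005] [-0.2495  0.3008  1.5787 -0.      1.2622 -0.0612] 0.7437478531778368
[-169.4959  141.7409  129.287 ]
```

Request:
send_rows:
  targets:
    - [-0.5,-0.028,0.024,0,0,0,0]
    - [-0.5,-0.028,0.024,0,0,0,0]
    - [-0.5,-0.028,0.024,0,0,0,0]
    - [-0.5,-0.028,0.024,0,0,0,0]
    - [-0.5,-0.028,0.023,0,0,0,0]
    - [-0.5,-0.0295,0.0227,0.02,0,0,0]
    - [-0.5,0,0,0.02,0,0,0]
    - [-0.5,0,0,0.02,0,0,0]
    - [-0.5,0,0,0.015,0,0,0]
    - [-0.5,0,0,0,0,0,0]

```text
time_s: 10.4
eef_pos: [618.4, -202.3, 131.3]
ee_rot: [-0.001, 0.769, 0.64, -0.0]
force: [0.2, 0.1, -0.4]
grip_width: 0.751
grip_force: 0.0
```

Run:
```python
from h import *
np.set_printoptions(precision=4,suppress=True)
p,R,s=pose(); v,M=plan(-10.5); print(p,v,s["grip_width"])
print(M.T@(np.array([618.7,-202.5,74])-p))
C={n:ctrl.capture(n) for n in("top","scene")}
a=cv2.resize(C["top"]["img"][170:270,300:400,::-1],None,fx=4,fy=4,interpolation=cv2.INTER_CUBIC)
b=cv2.resize(C["scene"]["img"][180:280,190:290,::-1],None,fx=4,fy=4,interpolation=cv2.INTER_CUBIC)
cv2.imwrite("pics/s4.png",np.hstack([a,b]))
```

```text
[ 618.363  -202.2684  131.3283] [-0.0019 -0.0006  0.0005] 0.7507058464744382
[-0.1663  0.3736 57.3283]
```

View pics/s4.png

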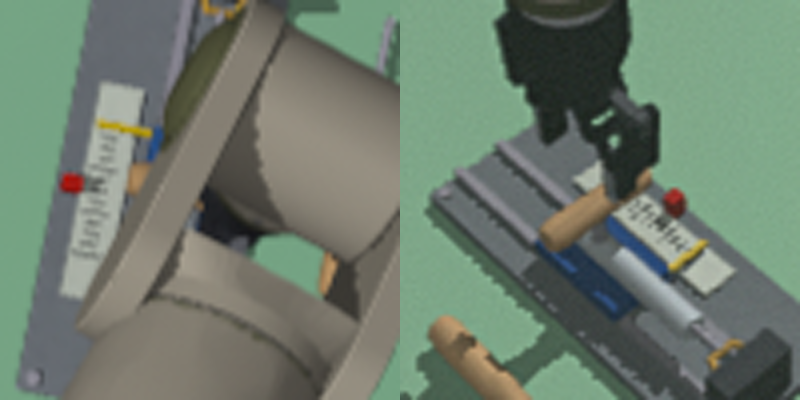

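The pointer (tip near crop (98,125)) and clip ((72,183)) both stay visible from the top, and the fingers straddle the bar. I'll descend and grip.

Request:
send_rows:
  targets:
    - [-0.5,0,0,0.02,0,0,0]
    - [-0.5,0,0,0.02,0,0,0]
    - [-0.5,0,0,0.0175,0,0,0]
    - [-0.5,0,0,0,0,0,0]
    - [1,0,0,0,0,0,0]
    - [1,0,0,0,0,0,0]
    - [1,0,0,0,0,0,0]
    - [1,0,0,0,0,0,0]
    - [1,0,0,0,0,0,0]
    - [1,0,0,0,0,0,0]
  squeeze: 70

```text
time_s: 11.75
eef_pos: [618.2, -202.7, 76.0]
ee_rot: [-0.0, 0.769, 0.64, -0.0]
force: [-6.5, 1.4, 8.2]
grip_width: 0.231
grip_force: 68.4
```

```bash
cat >> h.py <<'E'
th=np.deg2rad(-10.5); XH=np.array([np.cos(th),np.sin(th)]); YH=np.array([-XH[1],XH[0]]); O=np.array([618.7,-202.5])
def gauge():
    """tester coords of red clip centre and yellow pointer, each camera (colour-weighted centroid)"""
    for n,(x0,x1,y0,y1) in dict(top=(310,340,190,245),scene=(215,285,205,255)).items():
        c=ctrl.capture(n); a=c["img"][y0:y1,x0:x1].astype(float); r,g,b=a[...,0],a[...,1],a[...,2]
        for k,w,z in(("red",np.clip(r-np.maximum(g,b)-50,0,None)*(g<80),28),("yel",np.clip(np.minimum(r,g)-b-60,0,None),24)):
            yy,xx=np.mgrid[y0:y1,x0:x1]
            if w.sum()==0: print(n,k,"none"); continue
            u=(xx*w).sum()/w.sum(),(yy*w).sum()/w.sum(); P=at_z(u,c,z)[:2]-O
            print(n,k,np.round(u,1),int((w>0).sum()),"tester xy",np.round([P@XH,P@YH],1))
        cv2.imwrite(f"pics/g_{n}.png",cv2.resize(c["img"][y0:y1,x0:x1,::-1],None,fx=6,fy=6,interpolation=cv2.INTER_CUBIC))
E
python3 - <<'E'
from h import *
p,R,s=pose(); print(p,s["force"],s["grip_width"],s["grip_force"],R.as_matrix()); gauge()
E
```

```text
[ 618.18316876 -202.65188924   75.95985614] [-6.46584977  1.37139892  8.22281686] 0.2309243473512817 68.39598298072815 [[ 1.81869754e-01  9.83321896e-01 -1.20078288e-03]
 [ 9.83322581e-01 -1.81869991e-01 -9.01916040e-05]
 [-3.07073751e-04 -1.16435380e-03 -9.99999275e-01]]
top red [317.6 215.3] 25 tester xy [-4.5 78.8]
top yel [330.3 201.6] 22 tester xy [39.8 51.4]
scene red [258.  228.8] 12 tester xy [-4.4 79.1]
scene yel [261.6 243.3] 17 tester xy [40.8 52.2]
```

The grip is good. Both cameras agree that the pointer is at x≈40 and the clip at ≈-4.5 in tester axes, so the pull is about 44.7 mm. I'll pull 40 mm and then check.

Request:
send_rows:
  targets:
    - [1,0,-0.004,0,0,0,0]
    - [1,0,-0.005,0,0,0,0]
    - [1,0,-0.005,0,0,0,0]
    - [1,0,-0.005,0,0,0,0]
    - [1,0,-0.005,0,0,0,0]
    - [1,0,-0.005,0,0,0,0]
    - [1,0,-0.005,0,0,0,0]
    - [1,0,-0.004,0,0,0,0]
    - [1,0,-0.002,0,0,0,0]
    - [1,0,0,0,0,0,0]

```text
time_s: 13.1
eef_pos: [580.7, -195.6, 75.9]
ee_rot: [0.002, 0.769, 0.639, 0.001]
force: [8.8, 0.1, 3.7]
grip_width: 0.233
grip_force: 68.8
```

Run:
```python
from h import *
p,R,s=pose(); print(p,(p[:2]-O)@XH,s["force"],s["grip_width"],s["grip_force"]); gauge()
a=cv2.imread("pics/g_top.png");b=cv2.imread("pics/g_scene.png");o=np.zeros((340,620,3),np.uint8);o[:330,:180]=a;o[:300,190:610]=b;cv2.imwrite("pics/g1.png",o)
```

```text
[ 580.73833786 -195.58513263   75.94732714] -38.5861250839329 [8.79380154 0.13344544 3.6651282 ] 0.23252050421378115 68.84107947349548
top red [317.6 215.3] 25 tester xy [-4.5 78.8]
top yel [327.5 215. ] 21 tester xy [ 2.  52.1]
scene red [258.  228.8] 12 tester xy [-4.4 79.1]
scene yel [253.  235.9] 16 tester xy [ 2.9 52.2]
```

View pics/g1.png

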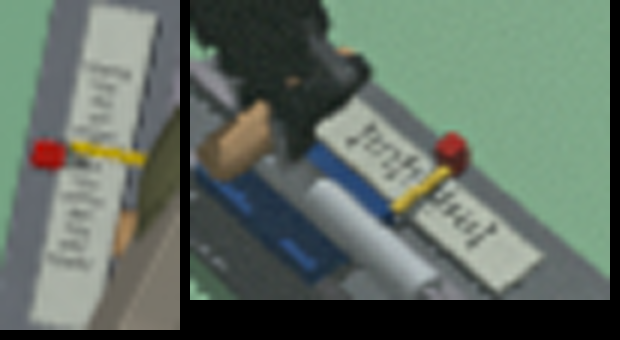

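The pointer is about 6.5 mm short of the clip and the clip hasn't moved. The 8.8 N force fits a 38 mm pull. I'll move another 6 mm.

Request:
send_rows:
  targets:
    - [1,0,-0.001,0,0,0,0]
    - [1,0,-0.001,0,0,0,0]
    - [1,0,-0.001,0,0,0,0]
    - [1,0,-0.001,0,0,0,0]
    - [1,0,-0.001,0,0,0,0]
    - [1,0,-0.001,0,0,0,0]
    - [1,0,0,0,0,0,0]
    - [1,0,0,0,0,0,0]
    - [1,0,0,0,0,0,0]
    - [1,0,0,0,0,0,0]

```text
time_s: 14.45
eef_pos: [575.1, -194.5, 76.0]
ee_rot: [0.002, 0.769, 0.639, 0.002]
force: [9.2, -0.4, 3.6]
grip_width: 0.23
grip_force: 68.8
```

Run:
```python
from h import *
p,R,s=pose(); print(p,(p[:2]-O)@XH,s["force"],s["grip_width"],s["grip_force"]); gauge()
for n in("top","scene"):
    c=ctrl.capture(n)
    for q in("pointer","clip_mark"):
        for r in ctrl.landmark_of(q,c)[:1]:
            P=at_z(r["point"],c,24)[:2]-O; print(n,q,round(r["score"],2),np.round([P@XH,P@YH],1))
a=cv2.imread("pics/g_top.png");b=cv2.imread("pics/g_scene.png");o=np.zeros((340,620,3),np.uint8);o[:330,:180]=a;o[:300,190:610]=b;cv2.imwrite("pics/g2.png",o)
```

```text
[ 575.0842838  -194.54669546   75.96898858] -44.33474163346452 [ 9.17327526 -0.41011043  3.63621967] 0.2296839644912962 68.8309371471405
top red [317.6 215.3] 25 tester xy [-4.5 78.8]
top yel [327.3 217.1] 24 tester xy [-3.8 51.4]
scene red [258.  228.8] 12 tester xy [-4.4 79.1]
scene yel [251.6 234.9] 16 tester xy [-2.8 51.8]
top pointer 0.64 [-11.1  72.9]
top clip_mark 0.41 [-3.1 61.9]
scene pointer 0.89 [-2.6 59. ]
scene clip_mark 0.39 [ 0.8 64.1]
```

View pics/g2.png

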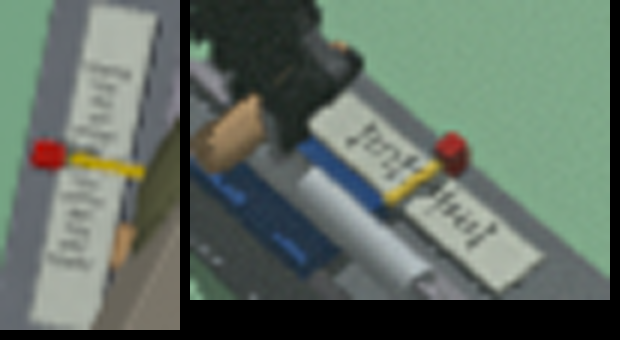

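The residual is 0.7 to 1.6 mm, so I'll ease out 1 mm more and hold.

Request:
send_rows:
  targets:
    - [1,0,-0.0005,0,0,0,0]
    - [1,0,-0.0005,0,0,0,0]
    - [1,0,0,0,0,0,0]
    - [1,0,0,0,0,0,0]
    - [1,0,0,0,0,0,0]
    - [1,0,0,0,0,0,0]
    - [1,0,0,0,0,0,0]
    - [1,0,0,0,0,0,0]
    - [1,0,0,0,0,0,0]
    - [1,0,0,0,0,0,0]

```text
time_s: 16.1
eef_pos: [574.2, -194.4, 76.0]
ee_rot: [0.002, 0.769, 0.639, 0.002]
force: [10.9, 0.7, 2.7]
grip_width: 0.229
grip_force: 68.8
```

Run:
```python
from h import *
p,R,s=pose(); print((p[:2]-O)@XH,s["force"],s["grip_force"]); gauge(); print(ctrl.finish_job())
```

```text
-45.256751219332 [10.91674332  0.65794205  2.73255212] 68.82891297340393
top red [317.6 215.3] 25 tester xy [-4.5 78.8]
top yel [327.3 217.4] 24 tester xy [-4.7 51.3]
scene red [258.  228.7] 12 tester xy [-4.4 79.2]
scene yel [251.6 234.5] 16 tester xy [-3.8 52.7]
the job is handed in; nothing more can be done
None
```

I swung the tally lever to its stop and it sprang back home, then handed the job in at about 16 s with the handle still gripped and the pointer within about 1 mm of the red clip, which hadn't moved; the hand-in gave no verdict.

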